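Vent the proofing press and hold its bed plunger open

TASK

Free the bed of the little proofing press. First vent the air: pull the blue valve knob right out to its stop, then push it fully home; then pull the orange index plunger fully back, up out of its seat hole, and hold it there in the gripper. Finish while still holding it back, so that the bed could be rolled out, with the black plunger left seated and the tools, inks and mug left where they are.

Things in the scene. Friction and masses are not known exactly. Their poses are not given: they have to be found in the camera images.
- valve (a joint): travel of the blue knob of the vent valve, m: 0 = pushed home, 0.030 = pulled right out against its stop; it grows along the pull direction. A slide valve with light click detents near each end and friction (about 2 to 5 N moves it); it stays where it is left. It starts part-way out, 0.010 to 0.019.
- valve_knob (a point): centre of the blue round vent knob (28 mm diameter, 26 mm long, its axis level, 65 mm above the table); moves with the knob. The pull-out direction is this point's -x axis (level, roughly towards the robot); z is up. The knob sticks out of an aluminium block 70 (along x) x 56 (across) x 85 mm high with a gauge on top reaching 92 mm; with the knob home its back is 8 mm from the block's front face and its centre 21 mm from it.
- bed_plunger (a joint): lift of the orange index plunger that locks the press bed, m: 0 = seated, its pin 10 mm deep in the seat hole; above 0.010 the pin is clear; 0.016 = fully back against its stop. The spring pushes it down with 6 N when seated, 12 N fully back; let go, it snaps shut.
- bed_plunger_knob (a point): centre of the orange plunger knob, an upright cylinder 26 mm diameter, 36 mm high, 136 mm above the table when seated; moves with the plunger, which is pulled straight up (z). x points away from the robot along the press bed, y across it. Under the knob, 2 mm below its lower end, is a steel barrel 18 mm across and 18 mm high, standing on a bracket 40 x 42 mm, whose top is 38 mm below this point when seated.
- bed_lock_hole (a point): centre of the mouth of the brass-rimmed seat hole of the orange plunger, 64 mm above the table, straight under the knob; fixed.
- frame_plunger (a joint): lift of the black plunger that locks the roller frame, built the same as the orange one (0 seated, 0.016 fully back); to be left seated.
- frame_plunger_knob (a point): centre of the black plunger knob, same shape and height as the orange one, 120 to 170 mm from it along the bed's near edge, left or right of it.
- ink_tin: bystander: round tin with a grey lid and a black band, 74 mm across, 75 mm tall; origin under its middle
- brayer: bystander: hand roller with black rubber drum and wooden handle, lying, 160 mm long, 32 mm high; origin under its middle, between drum (towards its +x) and handle
- baren: bystander: wooden rubbing disc 96 mm across, 28 mm high, lying on the lino block on the press bed; origin under its middle
- red_ink: bystander: red bottle, 60 mm across, 170 mm tall; origin under its middle
- yellow_ink: bystander: yellow bottle, 60 mm across, 170 mm tall; origin under its middle
- mug: bystander: white mug, 76 mm across, 85 mm tall; origin under its middle
- palette_knife: bystander: spatula-like knife lying flat, 200 mm long; origin under its middle
There are look-alikes about, which are no part of the job. What is shaped like the part that bears valve but pink or purple is not meant.

How it is judged:
By the outcome, as a careful person would: the job done as asked, in the order asked, and still so for the second after the job is handed in, while the arm keeps its last pose, push and grip.
It also fails if it takes over 42 s, if anything falls off the work surface, if the arm or the gripper's body presses on something with over 40 N, if the wrist force passes 120 N, or if a joint passes its speed limit or range.

ROBOT

A 6-joint arm with a two-finger parallel gripper is mounted at the origin on the work surface. World frame = base frame: x ahead of the robot, y to its left, z up, the work surface at z = 0. Lengths are in m, angles in rad, forces in N, time in s.
With the tool pointing down it reaches from about 0.375 to 0.9 m from the base axis. Payload 3.1 kg.
Tool frame: the origin (TCP) lies at the very end of the fingers, on their centre line; the grasp point (between the pads) lies 19 mm behind it; z points along the fingers, y is the line along which they close (so a half turn about z gives the same grasp; the last joint's range is limited). The gripper opens to 87 mm and grips with 3 to 60 N. Pads are 19 mm wide; open, the fingers measure 117 mm over their backs; the gripper's body (75 mm by 190 mm) begins 51 mm behind the grasp point.
Start: joints at [1.087, 0.527, 1.433, -0, 1.181, -0.178], TCP at [0.188, 0.596, 0.223] pointing down, gripper open.
Joint ranges: [-3.08, 3.08], [-0.75, 2.2], [0.22, 2.44], [-1.43, 4.57], [0, 2.65], [-2.85, 2.85]. Speed limits (rad/s): [2.79, 2.79, 3.14, 3.14, 3.14, 3.14].

INTERFACE

Orientations are given as a unit quaternion [x, y, z, w].
In Python, from rig import status, viewer, robot gives the robot as it stands.
- The arm moves only by the tool arm_command, never from a script. Its arguments are lists of equal length, an entry for each row: "delta_rot": the turn, a rotation vector about the tool's x, y, z in degrees, a list of three; "delta_pos": the shift along the tool's x, y, z in m, a list of three; "gripper": the closure, from -1 (fully open) to 1 (shut). In form: {"delta_rot": [[rx, ry, rz], ...], "delta_pos": [[dx, dy, dz], ...], "gripper": [gripper, ...]}. A call has 1 to 12 rows; each row is the pose to reach, as a shift and turn from the pose commanded when the call began, along the tool's axes at that moment; what a row does not reach only later rows make up. A row lasts 1/12 s, in which the tool goes at most 41.7 mm and 7.16 degrees, less where a joint would pass 70% of its speed; a pose out of reach is approached as far as the arm can. A call with a gripper value outside its range is refused whole. The fingers move at their own pace and stop on an object; "grip_force" is the grip in N (left out, the last holds). Time passes only in rows, so rows that repeat a pose let the fingers close. It gives the time, the measured TCP pose, the force, the opening and the grip force at its end, in the units of the state.
- status.get_obs(): the state, without advancing time (a new reading comes with each control period).
- viewer.camera(name): name is "scene" or "top" or "wrist"; returns a dict with "pixels" (384x512x3 uint8, blue, green, red), "fx", "fy", "cx", "cy" (pixels), "pose" (4x4, takes a point from camera to world coordinates); the wrist camera has in their place "mount" (4x4, takes a point from camera to tool coordinates, whose origin is the TCP and whose axes are the flange's). Camera axes: x right, y down, z forward; pixel columns grow to the right and rows downward; lengths in m; the calibration is good to about 2 mm. The wrist camera is an equidistant fisheye: a pixel r from the principal point sees the ray r / f radians off the axis. A picture is of the moment at which its call begins: read the wrist's pose just before it. There is no depth.
- robot.hand_in(): hands the job in; it is judged then, once.
The state is a dict: "time": time; "q": joint angles; "joint_velocities": joint speeds; "joint_torque": joint torques, N m; "position": TCP position; "tool_rot": TCP orientation; "ft_force": force on the tool from outside, world axes, zero at the start; "moment": the same for the moment, N m; "grip_width": finger opening in m; "grip_force": force on a finger pad.
Only numpy, scipy, OpenCV 4.12 (cv2) and the standard library are available. Lean on these libraries where they do the work, as an engineer would, in place of code of your own. Each camera call takes 0.05 s, during which the arm holds its last target. There are 200 camera calls.

## Working session

There is one attempt and no reset: what is moved stays moved. The work goes in short steps, Python scripts to look and compute and a tool call to move; the robot and the scene stay as the last step left them, time stands still between calls to the robot, and variables do not carry over. Pictures are saved under pics/ and viewed, at most 10 in all, crops included, and the job is handed in when it is done.

Besides the shell and the picture viewer there is one more tool, called after "Emit:" as a command line: name --argument value ..., lists and objects as JSON in quotes. arm_command: Moves the arm, as the interface text tells. Its arguments: {"type":"object","properties":{"delta_rot":{"type":"array","items":{"type":"array","items":{"type":"number"}}},"delta_pos":{"type":"array","items":{"type":"array","items":{"type":"number"}}},"gripper":{"type":"array","items":{"type":"number"}},"grip_force":{"type":"number"}},"required":["delta_rot","delta_pos","gripper"]}

```bash
mkdir -p pics
cat > h.py <<'E'
import numpy as np, cv2
from rig import status, viewer, robot
from scipy.spatial.transform import Rotation as R
def ray(c,u,v):
    d=np.array([(u-c["cx"])/c["fx"],(v-c["cy"])/c["fy"],1.0]); P=np.array(c["pose"])
    return P[:3,3],P[:3,:3]@d
def onz(c,u,v,z):
    o,d=ray(c,u,v); return o+d*(z-o[2])/d[2]
def proj(c,p):
    P=np.linalg.inv(np.array(c["pose"])); q=P[:3,:3]@np.array(p)+P[:3,3]
    return q[0]/q[2]*c["fx"]+c["cx"],q[1]/q[2]*c["fy"]+c["cy"]
E
python3 - <<'E'
from h import *
for n in("scene","top"):
    c=viewer.camera(n); cv2.imwrite(f"pics/{n}0.png",c["pixels"]); np.save(f"pics/{n}.npy",c,allow_pickle=True); print(n,c["fx"],c["cx"],c["cy"],np.round(c["pose"],3).tolist())
print(status.get_obs())
E
```

```text
scene 438.49976133970694 258.2438377798443 188.7769226914873 [[-0.823, 0.398, -0.404, 1.102], [0.567, 0.6, -0.564, 0.928], [0.018, -0.694, -0.72, 1.287], [0.0, 0.0, 0.0, 1.0]]
top 372.04226343182944 257.5820685855992 192.1105521044255 [[-0.001, -0.989, 0.149, 0.277], [-1.0, 0.003, 0.014, 0.009], [-0.014, -0.149, -0.989, 1.272], [0.0, 0.0, 0.0, 1.0]]
{'time': 0.1, 'q': array([ 1.08648542e+00,  5.28378197e-01,  1.43379974e+00, -3.08025638e-05,
        1.18143246e+00, -1.78493507e-01]), 'joint_velocities': array([ 0.00278734, -0.00358629, -0.00315478,  0.0014637 ,  0.001889  ,
        0.00078226]), 'joint_torque': array([-2.30919604e-04, -4.40984988e+01, -1.77149767e+01,  6.34672749e-02,
        5.33650769e-02, -4.56488181e-05]), 'position': array([0.18782279, 0.59539204, 0.22165831]), 'tool_rot': array([ 1.52307664e-01,  9.88332615e-01, -9.58612079e-04, -3.14788893e-04]), 'ft_force': array([-0.01768477, -0.75190725,  0.40383318]), 'moment': array([ 0.02458011,  0.0394394 , -0.03953305]), 'grip_force': 0.0, 'grip_width': 0.08698485409809735}
```

View pics/scene0.png

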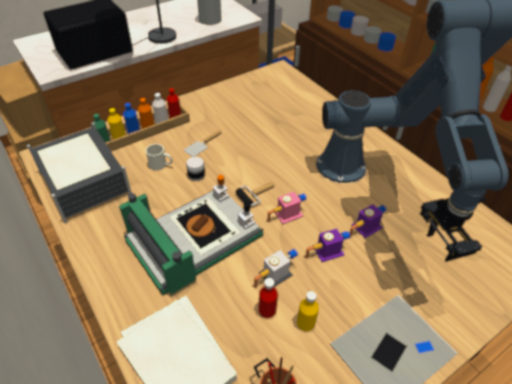

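View pics/top0.png

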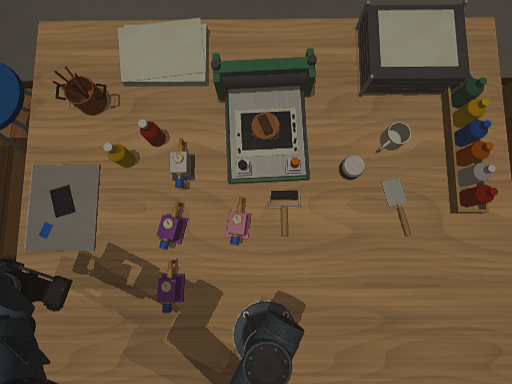

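The scene view shows the aluminium valve block at about (275,265), with its knob at (292,254). The orange plunger is near (221,182) and the black one near (246,205). In the top view the blue knob is at about (179,182), the orange plunger at (295,162) and the black one at (242,165).

Run:
```python
from h import *
from scipy.optimize import least_squares
C={n:np.load(f"pics/{n}.npy",allow_pickle=True).item() for n in("scene","top")}
def blob(n,box,lo,hi):
    x0,y0,x1,y1=box; h=cv2.cvtColor(C[n]["pixels"],cv2.COLOR_BGR2HSV)[y0:y1,x0:x1]
    m=cv2.inRange(h,lo,hi); k,l,s,ce=cv2.connectedComponentsWithStats(m)
    i=1+np.argmax(s[1:,4]); print(n,s[i],ce[i]+[x0,y0]); return ce[i]+[x0,y0]
B=((100,120,40),(125,255,255)); O=((5,150,120),(16,255,255))
def tri(a,b):
    A=np.zeros((3,3));y=np.zeros(3)
    L=[]
    for c,p in((C["scene"],a),(C["top"],b)):
        o,d=ray(c,*p);d=d/np.linalg.norm(d);M=np.eye(3)-np.outer(d,d);A+=M;y+=M@o;L.append((o,M))
    x=np.linalg.solve(A,y);print("tri",x.round(4),[np.linalg.norm(M@(x-o)).round(4) for o,M in L]);return x
s,t=blob("scene",(283,245,305,265),*B),blob("top",(168,174,192,192),*B)
tri(s,t);print(onz(C["top"],*t,.065),onz(C["scene"],*s,.065))
s,t=blob("scene",(208,170,235,197),*O),blob("top",(284,150,306,175),*O)
tri(s,t);print(onz(C["top"],*t,.136),onz(C["scene"],*s,.136))
a=cv2.resize(C["top"]["pixels"][140:195,155:310],None,fx=5,fy=5,interpolation=cv2.INTER_CUBIC)
b=cv2.resize(C["scene"]["pixels"][165:290,190:315],None,fx=2.4,fy=2.4,interpolation=cv2.INTER_CUBIC)
o=np.zeros((580,775,3),np.uint8);o[:275,:775]=a;o[280:580,:300]=b;cv2.imwrite("pics/crop.png",o)
```

```text
scene [ 6  5  8  7 38] [292.63157895 253.        ]
top [ 7  5  8  8 62] [178.5        182.61290323]
tri [0.4913 0.2858 0.0687] [np.float64(0.0001), np.float64(0.0001)]
[0.49187575 0.28668516 0.065     ] [0.48947249 0.2837253  0.065     ]
scene [ 9  4  8  9 50] [220.18 177.18]
top [ 8  8  7  7 41] [295.         160.75609756]
tri [ 0.5447 -0.0918  0.1482] [np.float64(0.0006), np.float64(0.0006)]
[ 0.54712584 -0.09246794  0.136     ] [ 0.53904798 -0.10317382  0.136     ]
```

View pics/crop.png

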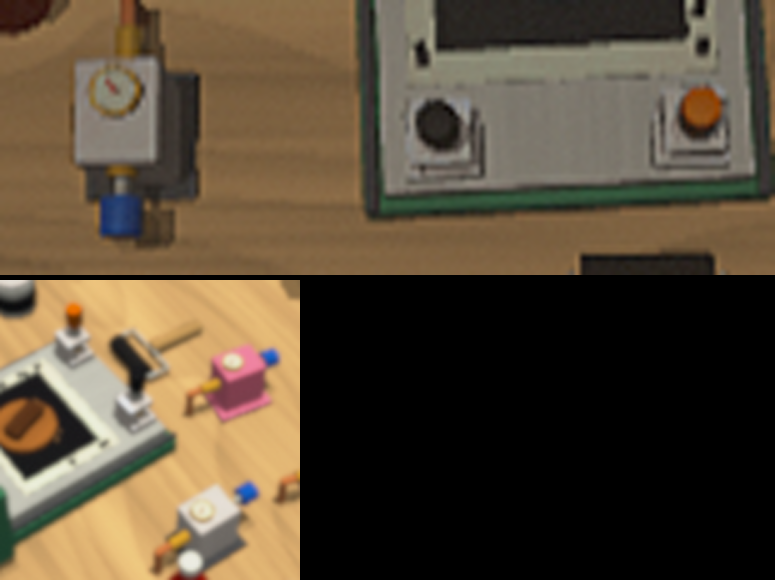

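The crop shows the aluminium block with its axis almost along world x, the blue knob at crop (120,215), and the orange plunger knob at the right end of the press's near edge, at crop (701,110). I'll move to a hover over the valve knob first.

```bash
cat >> h.py <<'E'
def delta(p,ya):  # ya: world angle (deg) of tool y axis, tool pointing down
    s=status.get_obs(); T=R.from_quat(s["tool_rot"]); c,n=np.cos(np.radians(ya)),np.sin(np.radians(ya))
    G=R.from_matrix(np.array([[-n,c,0],[c,n,0],[0,0,-1]],float)); 
    print("dpos",T.inv().apply(np.array(p)-s["position"]).round(4),"drot",np.degrees((T.inv()*G).as_rotvec()).round(2))
def wproj(c,s,p):  # world point -> wrist pixel
    T=np.eye(4);T[:3,:3]=R.from_quat(s["tool_rot"]).as_matrix();T[:3,3]=s["position"]
    q=np.linalg.inv(T@np.array(c["mount"]))@np.append(p,1);a=np.arctan2(np.hypot(q[0],q[1]),q[2]);r=a/np.hypot(q[0],q[1])
    return c["cx"]+c["fx"]*r*q[0],c["cy"]+c["fy"]*r*q[1]
def wonz(c,s,u,v,z):
    T=np.eye(4);T[:3,:3]=R.from_quat(s["tool_rot"]).as_matrix();T[:3,3]=s["position"];M=T@np.array(c["mount"])
    x,y=(u-c["cx"])/c["fx"],(v-c["cy"])/c["fy"];a=np.hypot(x,y)
    d=M[:3,:3]@np.array([np.sin(a)*x/a,np.sin(a)*y/a,np.cos(a)]);return M[:3,3]+d*(z-M[2,3])/d[2]
E
python3 - <<'E'
from h import *
delta((.45,.287,.20),87.4)
c=np.load("pics/top.npy",allow_pickle=True).item()
print(onz(c,180.6,148,.065),onz(c,179,183,.065), onz(c,148,128,.17), onz(c,242.5,165,.154))
E
```

```text
dpos [-0.3429 -0.2151  0.022 ] drot [ -0.11  -0.03 -14.92]
[0.6095787  0.28320597 0.065     ] [0.49057139 0.28498934 0.065     ] [0.64479785 0.36218381 0.17      ] [0.53025174 0.07051326 0.154     ]
```

Emit:
arm_command --delta_pos '[[-0.03,-0.019,0.002],[-0.06,-0.038,0.004],[-0.09,-0.057,0.006],[-0.12,-0.076,0.008],[-0.15,-0.095,0.01],[-0.18,-0.114,0.012],[-0.21,-0.133,0.014],[-0.24,-0.152,0.016],[-0.28,-0.177,0.018],[-0.31,-0.196,0.02],[-0.343,-0.215,0.022],[-0.343,-0.215,0.022]]' --delta_rot '[[0,0,-2],[0,0,-3],[0,0,-5],[0,0,-7],[0,0,-9],[0,0,-11],[0,0,-12],[0,0,-14],[0,0,-15],[0,0,-16],[0,0,-16],[0,0,-16]]' --gripper '[-1,-1,-1,-1,-1,-1,-1,-1,-1,-1,-1,-1]'

```text
time: 1.1
position: [0.4556, 0.2831, 0.2001]
tool_rot: [0.016, 1.0, -0.001, 0.002]
ft_force: [-0.1, 0.2, -1.0]
grip_width: 0.0872
grip_force: 0.0
```

Run:
```python
from h import *
s=status.get_obs(); c=viewer.camera("wrist"); cv2.imwrite("pics/w1.png",c["pixels"]); np.save("pics/w1.npy",[c,s],allow_pickle=True)
print(s["time"],s["position"],s["ft_force"],c["fx"],np.round(c["mount"],3).tolist())
m=cv2.inRange(cv2.cvtColor(c["pixels"],cv2.COLOR_BGR2HSV),(100,120,40),(125,255,255)); k,l,st,ce=cv2.connectedComponentsWithStats(m)
for i in range(1,k):
    if st[i,4]>60: print(st[i],ce[i],wonz(c,s,*ce[i],.065))
print(wproj(c,s,(.4915,.286,.065)))
```

```text
1.1 [0.45563449 0.28307166 0.20014942] [-0.14350443  0.18429362 -0.97343832] 297.3186396354542 [[-0.001, -0.965, -0.261, 0.07], [1.0, -0.001, 0.001, -0.001], [-0.001, -0.261, 0.965, -0.162], [0.0, 0.0, 0.0, 1.0]]
[282   3  30  28 604] [297.06125828  15.39238411] [0.28785497 0.32742174 0.065     ]
[ 74  40  25  25 547] [85.83546618 51.7678245 ] [0.30267223 0.09752255 0.065     ]
[248 202  26  26 538] [260.85130112 215.04089219] [0.4950437  0.28457662 0.065     ]
(np.float64(262.0945628375472), np.float64(211.86831936835057))
```

View pics/w1.png

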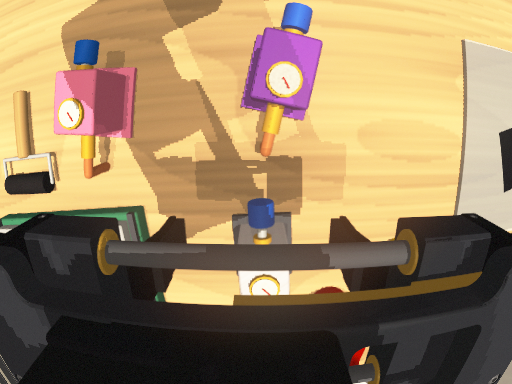

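The wrist view shows the aluminium block below centre, with the knob at (261,207). Ray-casting onto the knob's height puts it at about (0.493, 0.285), which agrees with the top view. I'll descend and grip.

Emit:
arm_command --delta_pos '[[-0.02,0.002,0.02],[-0.037,0.003,0.04],[-0.037,0.003,0.07],[-0.037,0.003,0.1],[-0.037,0.003,0.13],[-0.037,0.003,0.154],[-0.037,0.003,0.154],[-0.037,0.003,0.154],[-0.037,0.003,0.154],[-0.037,0.003,0.154],[-0.037,0.003,0.154],[-0.037,0.003,0.154]]' --delta_rot '[[0,0,0],[0,0,0],[0,0,0],[0,0,0],[0,0,0],[0,0,0],[0,0,0],[0,0,0],[0,0,0],[0,0,0],[0,0,0],[0,0,0]]' --gripper '[-1,-1,-1,-1,-1,-1,-1,1,1,1,1,1]' --grip_force 20

```text
time: 2.15
position: [0.4884, 0.2902, 0.0481]
tool_rot: [0.013, 1.0, 0.001, 0.001]
ft_force: [-0.6, -0.4, -0.0]
grip_width: 0.0616
grip_force: 0.0
```

Emit:
arm_command --delta_pos '[[0,-0.002,0],[0,-0.004,0],[0,-0.004,0],[0,-0.004,0],[0,-0.004,0],[0,-0.004,0],[0,-0.004,0]]' --delta_rot '[[0,0,0],[0,0,0],[0,0,0],[0,0,0],[0,0,0],[0,0,0],[0,0,0]]' --gripper '[1,1,1,1,1,1,1]'

```text
time: 2.73
position: [0.4874, 0.2853, 0.0466]
tool_rot: [0.013, 1.0, -0.0, -0.0]
ft_force: [0.2, -2.6, 1.1]
grip_width: 0.0273
grip_force: 19.9
```

Emit:
arm_command --delta_pos '[[0.002,0,0],[0.004,0,0],[0.006,0,0],[0.008,0,0],[0.01,0,0],[0.01,0,0]]' --delta_rot '[[0,0,0],[0,0,0],[0,0,0],[0,0,0],[0,0,0],[0,0,0]]' --gripper '[1,1,1,1,1,1]'

```text
time: 3.23
position: [0.4779, 0.2852, 0.0466]
tool_rot: [0.013, 1.0, -0.001, 0.001]
ft_force: [2.6, -5.9, 0.3]
grip_width: 0.0273
grip_force: 19.9
```

Emit:
arm_command --delta_pos '[[0.001,0,0],[0.002,0,0],[0.003,0,0],[0.004,0,0],[0.004,0,0]]' --delta_rot '[[0,0,0],[0,0,0],[0,0,0],[0,0,0],[0,0,0]]' --gripper '[1,1,1,1,1]'

```text
time: 3.65
position: [0.4747, 0.2852, 0.0466]
tool_rot: [0.013, 1.0, -0.001, 0.001]
ft_force: [2.6, -6.5, 0.5]
grip_width: 0.0273
grip_force: 19.9
```

Emit:
arm_command --delta_pos '[[0.001,-0.001,0],[0.002,-0.001,0],[0.003,-0.001,0],[0.004,-0.001,0],[0.004,-0.001,0]]' --delta_rot '[[0,0,0],[0,0,0],[0,0,0],[0,0,0],[0,0,0]]' --gripper '[1,1,1,1,1]'

```text
time: 4.07
position: [0.4694, 0.285, 0.0466]
tool_rot: [0.013, 1.0, -0.0, 0.0]
ft_force: [3.6, -4.6, 0.0]
grip_width: 0.0275
grip_force: 19.9
```

Emit:
arm_command --delta_pos '[[0.001,0,0],[0.002,0,0],[0.003,0,0],[0.003,0,0]]' --delta_rot '[[0,0,0],[0,0,0],[0,0,0],[0,0,0]]' --gripper '[1,1,1,1]'

```text
time: 4.4
position: [0.4695, 0.2851, 0.0466]
tool_rot: [0.013, 1.0, 0.0, 0.003]
ft_force: [8.0, -6.7, -4.2]
grip_width: 0.0277
grip_force: 19.9
```

Emit:
arm_command --delta_pos '[[0.002,0,0],[0.004,0,0],[0.004,0,0]]' --delta_rot '[[0,0,0],[0,0,0],[0,0,0]]' --gripper '[1,1,1]'

```text
time: 4.65
position: [0.4694, 0.2852, 0.0468]
tool_rot: [0.012, 1.0, 0.001, 0.007]
ft_force: [13.5, -8.5, -9.4]
grip_width: 0.0274
grip_force: 19.9
```

Emit:
arm_command --delta_pos '[[-0.004,0,0],[-0.008,0,0],[-0.012,0,0],[-0.016,0,0],[-0.02,0,0],[-0.024,0,0],[-0.027,0,0],[-0.03,0,0],[-0.033,0,0],[-0.033,0,0]]' --delta_rot '[[0,0,0],[0,0,0],[0,0,0],[0,0,0],[0,0,0],[0,0,0],[0,0,0],[0,0,0],[0,0,0],[0,0,0]]' --gripper '[1,1,1,1,1,1,1,1,1,1]'

```text
time: 5.48
position: [0.4957, 0.2854, 0.0467]
tool_rot: [0.013, 1.0, 0.001, 0.0]
ft_force: [-0.1, 2.1, 1.1]
grip_width: 0.0276
grip_force: 20.1
```

Emit:
arm_command --delta_pos '[[-0.001,0,0],[-0.002,0,0],[-0.004,0,0],[-0.006,0,0],[-0.006,0,0]]' --delta_rot '[[0,0,0],[0,0,0],[0,0,0],[0,0,0],[0,0,0]]' --gripper '[1,1,1,1,1]'

```text
time: 5.9
position: [0.4994, 0.2854, 0.0465]
tool_rot: [0.014, 1.0, 0.001, -0.002]
ft_force: [-5.9, 6.0, 4.8]
grip_width: 0.0278
grip_force: 20.2
```

Emit:
arm_command --delta_pos '[[-0.002,0,0],[-0.004,0,0],[-0.004,0,0]]' --delta_rot '[[0,0,0],[0,0,0],[0,0,0]]' --gripper '[1,1,1]'

```text
time: 6.15
position: [0.4993, 0.2853, 0.0464]
tool_rot: [0.014, 1.0, 0.0, -0.006]
ft_force: [-13.9, 8.4, 10.7]
grip_width: 0.0271
grip_force: 20.3
```

Emit:
arm_command --delta_pos '[[0.003,0,0],[0.006,0,0],[0.006,0,0],[0.006,0,0],[0.006,0,0],[0.006,0,0],[0.006,0,-0.01],[0.006,0,-0.04],[0.006,0,-0.075],[0.006,0,-0.11],[0.006,0,-0.145],[0.006,0,-0.175]]' --delta_rot '[[0,0,0],[0,0,0],[0,0,0],[0,0,0],[0,0,0],[0,0,0],[0,0,0],[0,0,0],[0,0,0],[0,0,0],[0,0,0],[0,0,0]]' --gripper '[1,1,-1,-1,-1,-1,-1,-1,-1,-1,-1,-1]'

```text
time: 7.15
position: [0.4999, 0.2841, 0.2247]
tool_rot: [0.014, 1.0, 0.0, 0.001]
ft_force: [1.1, -0.3, -0.2]
grip_width: 0.0836
grip_force: 0.0
```

Run:
```python
from h import *
s=status.get_obs(); c=viewer.camera("wrist"); cv2.imwrite("pics/w2.png",c["pixels"]); print(s["time"],s["position"],s["ft_force"],s["grip_width"])
m=cv2.inRange(cv2.cvtColor(c["pixels"],cv2.COLOR_BGR2HSV),(100,120,40),(125,255,255)); k,l,st,ce=cv2.connectedComponentsWithStats(m)
for i in range(1,k):
    if st[i,4]>60: print(st[i],ce[i],wonz(c,s,*ce[i],.065))
delta((.52,-.092,.24),89)
```

```text
7.15 [0.4998699  0.2841174  0.22474775] [ 1.13422423 -0.34917987 -0.15213042] 0.08357898134746361
[ 85   8  24  24 467] [96.8372591  19.24197002] [0.3020364  0.09773807 0.065     ]
[247 170  24  22 443] [258.58465011 180.89616253] [0.50768073 0.28469111 0.065     ]
dpos [-0.0269 -0.3768 -0.0106] drot [ 0.25  0.75 -0.54]
```

View pics/w2.png

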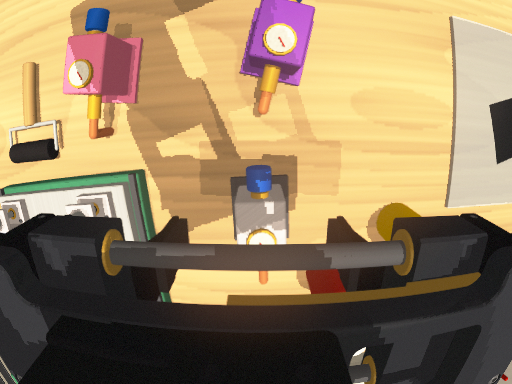

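The knob has moved 12.7 mm towards the block, to (258,179), and sits close to the block face. That fits a 12 mm start and a home position now, after a 30.0 mm measured stroke. Next I'll move to hover near the orange plunger.

Emit:
arm_command --delta_pos '[[0,-0.03,-0.01],[0,-0.065,-0.02],[0,-0.1,-0.025],[0,-0.135,-0.025],[0,-0.17,-0.025],[0,-0.205,-0.025],[0,-0.24,-0.025],[0,-0.275,-0.025],[0,-0.31,-0.025],[0,-0.345,-0.025],[0,-0.376,-0.025],[0,-0.376,-0.025]]' --delta_rot '[[0,0,0],[0,0,0],[0,0,0],[0,0,0],[0,0,0],[0,0,0],[0,0,0],[0,0,0],[0,0,0],[0,0,0],[0,0,0],[0,0,0]]' --gripper '[-1,-1,-1,-1,-1,-1,-1,-1,-1,-1,-1,-1]'

```text
time: 8.2
position: [0.4901, -0.0973, 0.2472]
tool_rot: [0.016, 1.0, -0.002, 0.001]
ft_force: [0.5, -0.4, 0.0]
grip_width: 0.0867
grip_force: 0.0
```

Run:
```python
from h import *
s=status.get_obs(); c=viewer.camera("wrist"); cv2.imwrite("pics/w3.png",c["pixels"]); print(s["time"],s["position"],s["ft_force"],s["grip_width"])
m=cv2.inRange(cv2.cvtColor(c["pixels"],cv2.COLOR_BGR2HSV),(5,170,120),(13,255,255)); k,l,st,ce=cv2.connectedComponentsWithStats(m)
for i in range(1,k):
    if st[i,4]>60: print(st[i],ce[i],wonz(c,s,*ce[i],.145))
print(wproj(c,s,(.546,-.092,.136)))
delta((.546,-.092,.119),89)
```

```text
8.2 [ 0.49011578 -0.09730468  0.24721927] [ 0.53417491 -0.40111858  0.0414304 ] 0.08665427388587743
[488   0  22  19 123] [500.74796748  10.61788618] [0.28671523 0.18998479 0.145     ]
[495 114  16  17  93] [504.41935484 123.06451613] [0.42222401 0.18729067 0.145     ]
[253 230  25  14 255] [264.04313725 236.85490196] [ 0.53997209 -0.09353414  0.145     ]
[309 277  35  13 136] [326.91911765 282.06617647] [ 0.59667847 -0.02770381  0.145     ]
(np.float64(265.5497767375588), np.float64(238.54980598840095))
dpos [-0.0562  0.0045  0.128 ] drot [-0.05  0.05 -0.83]
```

View pics/w3.png

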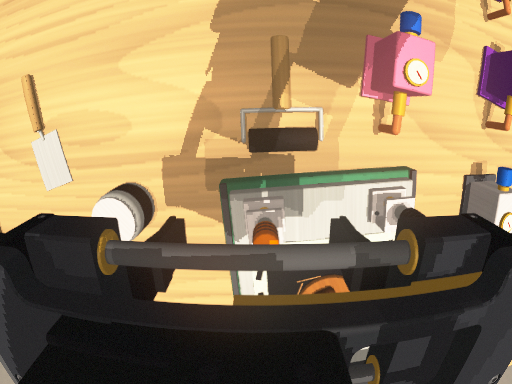

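The wrist view shows the orange knob at about (265,236), partly hidden by the gripper bar. That agrees with the triangulated (0.545, -0.092). I'll descend, let the arm settle, then close.

Emit:
arm_command --delta_pos '[[-0.02,0.002,0],[-0.045,0.002,0],[-0.053,0.002,0.01],[-0.053,0.002,0.03],[-0.053,0.002,0.06],[-0.053,0.002,0.09],[-0.053,0.002,0.115],[-0.053,0.002,0.127],[-0.053,0.002,0.127],[-0.053,0.002,0.127]]' --delta_rot '[[0,0,0],[0,0,0],[0,0,0],[0,0,0],[0,0,0],[0,0,0],[0,0,0],[0,0,0],[0,0,0],[0,0,0]]' --gripper '[-1,-1,-1,-1,-1,-1,-1,-1,-1,-1]'

```text
time: 9.08
position: [0.5413, -0.0898, 0.1187]
tool_rot: [0.013, 1.0, 0.001, -0.001]
ft_force: [-0.7, -0.2, 0.3]
grip_width: 0.0874
grip_force: 0.0
```

Run:
```python
from h import *
s=status.get_obs(); print(s["time"],s["position"],s["ft_force"])
c=viewer.camera("scene"); w=viewer.camera("wrist")
m=cv2.resize(c["pixels"][130:250,160:300],None,fx=3,fy=3,interpolation=cv2.INTER_CUBIC)
o=np.zeros((384,512+280,3),np.uint8);o[:,:512]=w["pixels"];o[:240,512:]=cv2.resize(m,(280,240));cv2.imwrite("pics/w4.png",o)
delta((.545,-.092,.119),89)
```

```text
9.0833 [ 0.54130705 -0.08976153  0.11866716] [-0.65163651 -0.23566037  0.33639883]
dpos [-0.0021 -0.0014  0.0014] drot [-0.03  0.08 -0.48]
```

View pics/w4.png

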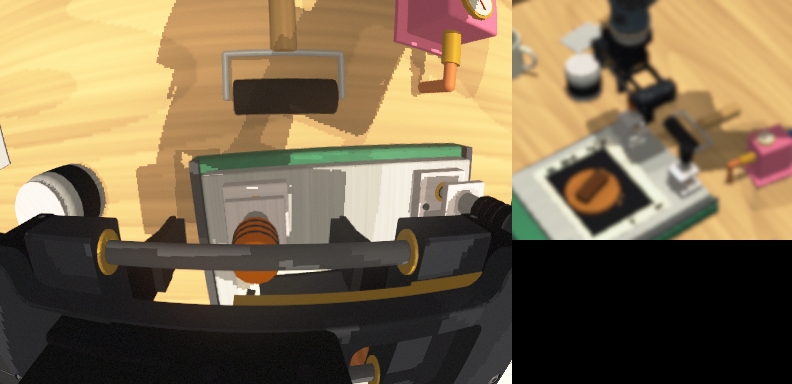

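The knob sits centred between the fingers at about (256,245), so I'll close on it.

Emit:
arm_command --delta_pos '[[-0.002,0,0],[-0.002,0,0],[-0.002,0,0],[-0.002,0,0],[-0.002,0,0],[-0.002,0,0],[-0.002,0,0],[-0.002,0,0],[-0.002,0,0],[-0.002,0,0],[-0.002,0,0],[-0.002,0,0]]' --delta_rot '[[0,0,0],[0,0,0],[0,0,0],[0,0,0],[0,0,0],[0,0,0],[0,0,0],[0,0,0],[0,0,0],[0,0,0],[0,0,0],[0,0,0]]' --gripper '[1,1,1,1,1,1,1,1,1,1,1,1]' --grip_force 45

```text
time: 10.18
position: [0.5444, -0.0914, 0.1195]
tool_rot: [0.013, 1.0, -0.0, -0.0]
ft_force: [-0.8, -1.3, -1.3]
grip_width: 0.0247
grip_force: 45.0
```

Emit:
arm_command --delta_pos '[[0,0,-0.003],[0,0,-0.006],[0,0,-0.009],[0,0,-0.012],[0,0,-0.015],[0,0,-0.017],[0,0,-0.019],[0,0,-0.019]]' --delta_rot '[[0,0,0],[0,0,0],[0,0,0],[0,0,0],[0,0,0],[0,0,0],[0,0,0],[0,0,0]]' --gripper '[1,1,1,1,1,1,1,1]'

```text
time: 10.85
position: [0.5443, -0.0913, 0.1357]
tool_rot: [0.013, 1.0, -0.0, -0.001]
ft_force: [5.7, -5.6, -27.3]
grip_width: 0.025
grip_force: 45.0
```

Emit:
arm_command --delta_pos '[[0,0,0.001],[0,0,0.001],[0,0,0.001],[0,0,0.001],[0,0,0.001],[0,0,0.001]]' --delta_rot '[[0,0,0],[0,0,0],[0,0,0],[0,0,0],[0,0,0],[0,0,0]]' --gripper '[1,1,1,1,1,1]'

```text
time: 11.35
position: [0.5443, -0.0913, 0.1356]
tool_rot: [0.013, 1.0, -0.0, -0.0]
ft_force: [4.6, -5.9, -21.6]
grip_width: 0.0247
grip_force: 45.0
```

Run:
```python
from h import *
c=viewer.camera("scene"); w=viewer.camera("wrist")
m=cv2.resize(c["pixels"][130:290,160:320],(280,280),interpolation=cv2.INTER_CUBIC)
o=np.zeros((384,792,3),np.uint8);o[:,:512]=w["pixels"];o[:280,512:]=m;cv2.imwrite("pics/w5.png",o)
```

```text
(no output)
```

View pics/w5.png

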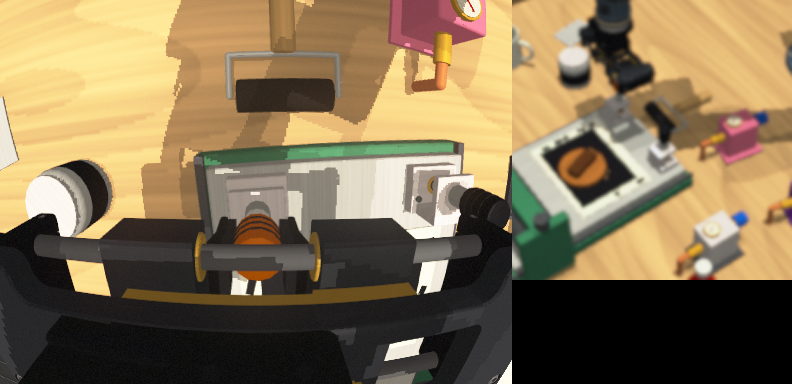

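The orange knob at (258,250) is held between the fingers and raised against its stop: it rose 16 mm and the downward force reads 22 N. The black plunger is still seated, the blue knob is close to its block, and the bystander items in view have not moved.

```bash
python3 -c "
from h import *
print(robot.hand_in())"
```

```text
the job is handed in; nothing more can be done
None
```

The job is handed in at about 11 s of the 42 s allowed: I pulled the blue valve knob out to its stop and pushed it fully home (30 mm stroke), and the gripper is holding the orange plunger fully back (16 mm), with the black plunger seated; the hand-in gave no verdict.

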